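# Feed the tube rack on by one turn of the hand wheel

## Task

Feed the tube rack on by one step: push the rack feeder's hand wheel round clockwise (seen from above) by its upright handle through exactly one full turn, so that the handle stops where it stood at the start. Only push the handle with the fingers, moderately and without gripping it, and leave the timer, the beaker and the forceps where they are.

Things in the scene. Friction and masses are not known exactly. Their poses are not given: they have to be found in the camera images.
- feeder: grey bench-top rack feeder, fixed, base plate 120 x 325 mm. Origin: on the wheel's vertical axis, at bench height. Its +y runs along the guide rods from wheel to end block (plate y = -58 to 268 mm, x = -60 to 60). Gear housing under the wheel; carriage with a small orange tube rack (top 85 mm high) at y = 90 to 210; an arch with reading head over the rack at y = 153 to 177, top 125 mm high.
- wheel (a joint): turn of the hand wheel in rad, growing clockwise seen from above; 0 = handle on the feeder's own -x side; a full turn is 6.283 and feeds the carriage 18 mm along +y. Starts anywhere from -1 to 1. Friction about 0.2 N m (3 to 4 N at the handle), no catch or spring, stays where it is left; end stops at -2.2 and 10.
- hub (a point): centre of the horizontal three-spoked steel hand wheel, on its vertical axis, 104 mm above the bench (hub top). Rim: round bar 14 mm thick, centre line radius 60 mm (134 mm over all), its top 103 mm above the bench.
- handle: upright black handle standing on the wheel's rim at the end of one spoke, 60 mm from the wheel's axis, does not spin on its own; round, 20 mm at its thickest (mid-height), 54 mm long. Origin: centre of its foot, 100 mm above the bench; top at 154 mm. Its z points up.
- timer: white timer, 62 x 62 x 19 mm, loose on the bench beside the wheel end; origin at the centre of its underside. Leave alone.
- beaker: clear beaker, 71 mm wide, 93 mm tall, loose, standing behind the wheel; origin at the centre of its underside. Leave alone.
- forceps: steel forceps, 10 x 130 x 11 mm, loose, lying in front of the feeder; origin at the centre of its underside. Leave alone.

How it is judged:
On the way:
1. the wheel is well on its way round clockwise (past 2.6 rad), pushed by its handle (value of joint wheel above 2.6 rad and contact force between the fingers and handle above 0.3 N), for 0.02 s.
At the end, for the whole second after the job is handed in: The wheel has made one full clockwise turn and stands still with its handle within 15 mm (about 14 degrees of turn) of where it stood at the start; timer, beaker and forceps lie within 25 mm of where they were, the beaker upright (value of joint wheel between 4.5 and 8 rad and distance of handle from where it was at the start of the episode below 0.015 m and velocity of joint wheel between -0.05 and 0.05 rad/s and distance of each of timer, beaker, forceps from where it was at the start of the episode below 0.025 m and angle between beaker's own z axis and vertical below 0.2 rad); the robot touches nothing.
It fails at once if the handle is gripped (it stands between the fingers, at the grasp point, and is touched) (horizontal distance between the grasp point and handle below 0.009 m and height (world z) of the grasp point below 0.155 m and contact force between the fingers and handle above 0.5 N).
It fails at once if the handle is pushed harder than 40 N (contact force between anything else and handle above 40 N).
It fails at once if timer, beaker or forceps lifted or shifted by more than 25 mm (distance of any of timer, beaker, forceps from where it was at the start of the episode above 0.025 m).
It also fails if it takes over 51 s, if anything falls off the work surface, if the arm or the gripper's body presses on something with over 40 N, if the wrist force passes 120 N, or if a joint passes its speed limit or range.

## Robot

A 7-joint arm with a two-finger parallel gripper is mounted at the origin on a cart in front of the work surface, level with it; the furniture and walls round the work are solid. World frame = base frame: x ahead of the robot, y to its left, z up, the work surface at z = 0. Lengths are in m, angles in rad, forces in N, time in s.
With the tool pointing down it reaches from about 0.4 to 0.85 m from the base axis. Payload 10.4 kg.
Tool frame: the origin (TCP) lies at the very end of the fingers, on their centre line; the grasp point (between the pads) lies manip.hold_point_z behind it (manip.hold_point_z is the distance from the TCP to the grasp point, in m); z points along the fingers, y is the direction in which the jaws open and shut (so a half turn about z gives the same grasp; the last joint's range is limited). The gripper opens to 85 mm and grips with 20 to 120 N. Pads are 22 mm wide; open, the fingers measure 114 mm over their backs; the gripper's body (76 mm by 85 mm) begins 54 mm behind the grasp point. The pads swing forward as they close: fully open they stand 13 mm farther back than shut.
Start: joints at [1.195, 0.332, -0.065, 1.46, 0.022, 1.35, -0.088], TCP at [0.216, -0.587, 0.231] pointing down, gripper open.
Joint ranges: [-2.6, 2.6], [-0.5, 2.12], [-1.47, 1.34], [0.16, 2.42], [-1.27, 4.41], [0.06, 2.06], [-2.6, 2.6]. Speed limits (rad/s): [2.22, 2.22, 2.79, 2.79, 3.14, 3.14, 3.14].

## Interface

Orientations are given as a unit quaternion [x, y, z, w].
In Python, from workcell import manip gives the robot as it stands.
- The arm moves only by the tool jog_arm, never from a script. Its arguments are lists of equal length, an entry for each row: "translation": the shift along the world's x, y, z in mm, a list of three; "turn": the turn about the world's z in degrees. In form: {"translation": [[x, y, z], ...], "turn": [turn, ...]}. A call has 1 to 12 rows; each row is the pose to reach, as a shift and turn from the pose measured when the call began; what a row does not reach only later rows make up. A row lasts 1/12 s, in which the tool goes at most 41.7 mm and 7.16 degrees, less where a joint would pass 70% of its speed; a pose out of reach is approached as far as the arm can. A call with a gripper value outside its range is refused whole. "grip" is the finger opening in mm, from 0 to 85.4, set as the call begins (left out, the last holds). The fingers move at their own pace and stop on an object; "grip_force" is the grip in N (left out, the last holds). Time passes only in rows, so rows that repeat a pose let the fingers close. It gives the time, the measured TCP pose, the force and the opening at its end, in the units of the state.
- manip.get_obs(): the state, without advancing time (a new reading comes with each control period).
- manip.camera(name): name is "side" or "top" or "wrist"; returns a dict with "frame" (480x640x3 uint8, red, green, blue), "mtx" (3x3 intrinsics, pixels), "pose" (4x4, takes a point from camera to world coordinates). Camera axes: x right, y down, z forward; pixel columns grow to the right and rows downward; lengths in m; the calibration is good to about 2 mm. A picture is of the moment at which its call begins. There is no depth.
- manip.hand_in(): hands the job in, once; it reports no verdict.
Trained networks look in a picture, given as the dict that the camera call returned (one of the last four; its "shot" number tells which), for a name from the list of things; names that differ only in an ending like _2 or _b are one class to them, and where a whole thing is asked for, a point or a joint stands for the part that bears it (a point fixed in the world has none). Each returns a list of dicts, best first, with "confidence" (0 to 1); they miss things now and then, are a little off and sometimes report something else, mostly with a low value. They report only what shows in the picture. A call takes as long as a camera call.
- manip.outline_of(picture, label): "mask" (480x640 bool, what is visible of it) and "extent" ([left, top, right, bottom] in pixels, round what is visible of it).
- manip.pinpoint(picture, label): "at" ([column, row] in pixels: a listed point, or the origin of a listed thing).
The state is a dict: "clock": time; "joint_pos": joint angles; "joint_velocities": joint speeds; "tau": joint torques, N m; "position": TCP position; "ee_rot": TCP orientation; "ft_force": force on the tool from outside, world axes, zero at the start; "torque": the same for the moment, N m; "grip_width": opening from 0.0 (shut) to 1.0 (fully open).
Only numpy, scipy, OpenCV 4.12 (cv2) and the standard library are available. Lean on these libraries where they do the work, as an engineer would, in place of code of your own. Each camera call takes 0.05 s, during which the arm holds its last target. There are 200 camera calls.

## Working session

There is one attempt and no reset: what is moved stays moved. The work goes in short steps, Python scripts to look and compute and a tool call to move; the robot and the scene stay as the last step left them, time stands still between calls to the robot, and variables do not carry over. Pictures are saved under pics/ and viewed, about 8 in all and at most 12, crops included, and the job is handed in when it is done.

Besides the shell and the picture viewer there is one more tool, called in YAML: its name, and indented under it one key for each argument. jog_arm: Moves the arm, as the interface text tells. Its arguments: {"type":"object","properties":{"translation":{"type":"array"},"turn":{"type":"array"},"grip":{"type":"number"},"grip_force":{"type":"number"}},"required":["translation","turn"]}

```bash
mkdir -p pics
cat > h.py <<'E'
import numpy as np, cv2
from workcell import manip
def ray(c,px,z):
    K=np.array(c["mtx"]);T=np.array(c["pose"])
    d=T[:3,:3]@np.linalg.inv(K)@np.array([px[0],px[1],1.]);o=T[:3,3]
    return (o+d*(z-o[2])/d[2]).round(4)
def proj(c,p):
    T=np.linalg.inv(np.array(c["pose"]));q=np.array(c["mtx"])@(T[:3,:3]@np.array(p)+T[:3,3]);return (q[:2]/q[2]).round(1)
Z=dict(hub=.104,handle=.1,timer=0,beaker=0,forceps=0,feeder=0)
E
python3 - <<'E'
from h import *
print(manip.get_obs(), manip.hold_point_z)
ims=[]
for n in ("top","side"):
    c=manip.camera(n); ims.append(c["frame"][:,:,::-1].copy())
    print(n,np.array(c["pose"])[:3,3].round(3))
    cv2.imwrite(f"pics/{n}0.png",ims[-1])
    for k,z in Z.items():
        r=manip.pinpoint(c,k)[:2]
        print(k,[(np.round(a["at"],1),round(a["confidence"],2),ray(c,a["at"],z)) for a in r])
E
```

```text
{'clock': 0.0, 'joint_pos': array([ 1.19541965,  0.33290552, -0.06469918,  1.46094737,  0.02161428,
        1.34985992, -0.08849294]), 'joint_velocities': array([-0.00177733,  0.00155889, -0.00163377, -0.00097885,  0.0001141 ,
       -0.00083053,  0.0007568 ]), 'tau': array([-3.66162949e-04, -6.25449371e+01,  4.87518171e-02, -3.91598010e+01,
        1.61294936e-02,  1.00941470e-02, -2.89423065e-05]), 'position': array([ 0.2158051 , -0.58617097,  0.23049201]), 'ee_rot': array([ 9.84480940e-01,  1.75490090e-01, -1.63234409e-04, -6.93112164e-04]), 'ft_force': array([-1.16795751, -0.07636919, -0.50988652]), 'torque': array([ 0.03912353, -0.00547447, -0.02740627]), 'grip_width': 1.0019689485295187} 0.0187
top [ 0.492 -0.075  0.936]
hub [(array([344.2, 271.8]), 0.56, array([ 0.5166, -0.0955,  0.104 ]))]
handle [(array([363.1, 307.2]), 0.45, array([ 0.4608, -0.1244,  0.1   ]))]
timer [(array([422.3, 280.7]), 0.9, array([ 0.5024, -0.2355,  0.    ]))]
beaker [(array([328.6, 194.3]), 0.84, array([ 0.659 , -0.0721,  0.    ]))]
forceps [(array([287.3, 337.2]), 0.91, array([0.406 , 0.0036, 0.    ]))]
feeder [(array([342.8, 273.4]), 0.95, array([ 0.5169, -0.0955,  0.    ]))]
side [ 0.561 -0.73   0.636]
hub [(array([298.5, 232. ]), 0.72, array([ 0.5171, -0.0967,  0.104 ]))]
handle [(array([271.1, 245.1]), 0.51, array([ 0.4676, -0.1289,  0.1   ]))]
timer [(array([289.6, 325.1]), 0.96, array([ 0.5017, -0.2346,  0.    ]))]
beaker [(array([368.5, 262.1]), 0.93, array([ 0.6582, -0.0721,  0.    ]))]
forceps [(array([253. , 239.1]), 0.74, array([0.4083, 0.0035, 0.    ]))]
feeder [(array([301. , 270.6]), 0.6, array([ 0.5181, -0.0959,  0.    ]))]
```

View pics/top0.png

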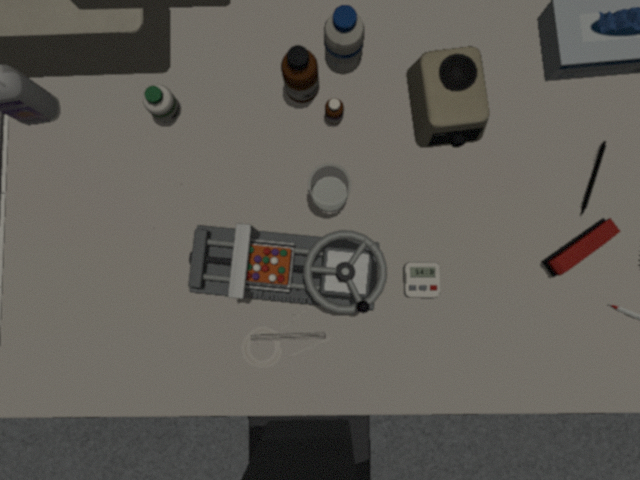

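View pics/side0.png

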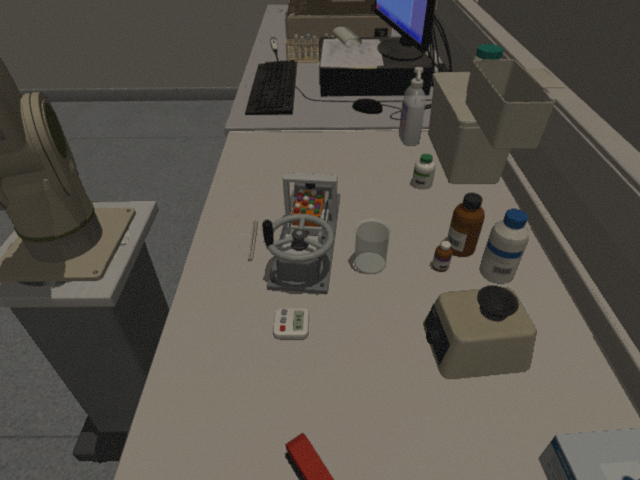

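The top and side views agree. The hub is at about (0.517, -0.096). The handle (top px 363,307; side px 271,245) is on its lower-right, at a polar angle of about 210°. The timer and beaker are clear of the handle's circle. I'll push with the fingers a little open, so the handle sits against the two finger edges from behind, and turn the tool along with the wheel.

jog_arm:
  translation:
    - [22, 35, 0]
    - [45, 70, 0]
    - [67, 105, 0]
    - [90, 140, 0]
    - [112, 175, 0]
    - [135, 210, 0]
    - [157, 245, 0]
    - [180, 280, 0]
    - [202, 315, 0]
    - [225, 350, 0]
    - [247, 385, 0]
    - [268, 420, 0]
  turn: [7, 14, 21, 28, 35, 42, 49, 56, 63, 70, 77, 84]
  grip: 14
  grip_force: 40

```text
clock: 1.7
position: [0.4848, -0.1646, 0.2317]
ee_rot: [0.612, 0.791, 0.0, 0.001]
ft_force: [1.3, -1.0, -0.6]
grip_width: 0.164
```

jog_arm:
  translation:
    - [0, 0, 0]
    - [0, 0, 0]
    - [0, 0, 0]
    - [0, 0, 0]
  turn: [7, 14, 14, 14]

```text
clock: 2.03
position: [0.4847, -0.1649, 0.2318]
ee_rot: [0.513, 0.859, 0.0, 0.001]
ft_force: [-1.0, -0.3, 0.2]
grip_width: 0.163
```

```bash
cat >> h.py <<'E'
def st():
    o=manip.get_obs();q=o["ee_rot"];print("t",round(o["clock"],2),"pos",(o["position"]*1000).round(1),"yaw",round(np.degrees(2*np.arctan2(q[1],q[0])),1),"j",o["joint_pos"].round(2),"F",o["ft_force"].round(1),"g",round(o["grip_width"]*85.4,1));return o
E
python3 - <<'E'
from h import *
st()
for n in ("top","side","wrist"):
    c=manip.camera(n); cv2.imwrite(f"pics/{n}1.png",c["frame"][:,:,::-1])
    for k in ("hub","handle"):
        print(n,k,[(np.round(a["at"],1),round(a["confidence"],2),ray(c,a["at"],Z[k])) for a in manip.pinpoint(c,k)[:1]])
    for a in manip.outline_of(c,"handle")[:1]:
        m=np.argwhere(a["mask"]).mean(0)[::-1]; print(" mask",a["extent"],m.round(1),ray(c,m,.127),round(a["confidence"],2))
E
```

```text
t 2.03 pos [ 484.7 -164.9  231.8] yaw 118.3 j [ 0.77  0.12 -0.57  1.73  0.07  1.31  0.68] F [-1.  -0.3  0.2] g 13.9
top hub [(array([344.4, 269.2]), 0.97, array([ 0.5207, -0.0958,  0.104 ]))]
top handle [(array([362.6, 311.9]), 0.67, array([ 0.4534, -0.1235,  0.1   ]))]
 mask [356.7, 303.9, 368.6, 311.2] [362.6 306.6] [ 0.4627 -0.1221  0.127 ] 0.67
side hub [(array([298. , 232.9]), 0.91, array([ 0.5162, -0.0993,  0.104 ]))]
side handle [(array([271.6, 247.9]), 0.67, array([ 0.4691, -0.1366,  0.1   ]))]
 mask [265.2, 220.0, 271.3, 245.1] [268.  232.3] [ 0.4637 -0.1242  0.127 ] 0.53
wrist hub [(array([401.7, 170.6]), 0.6, array([ 0.5194, -0.0951,  0.104 ]))]
wrist handle [(array([318.1, 164.8]), 0.74, array([ 0.4641, -0.1208,  0.1   ]))]
 mask [306.2, 153.5, 331.7, 189.5] [320.2 171.1] [ 0.4657 -0.1213  0.127 ] 0.68
```

View pics/wrist1.png

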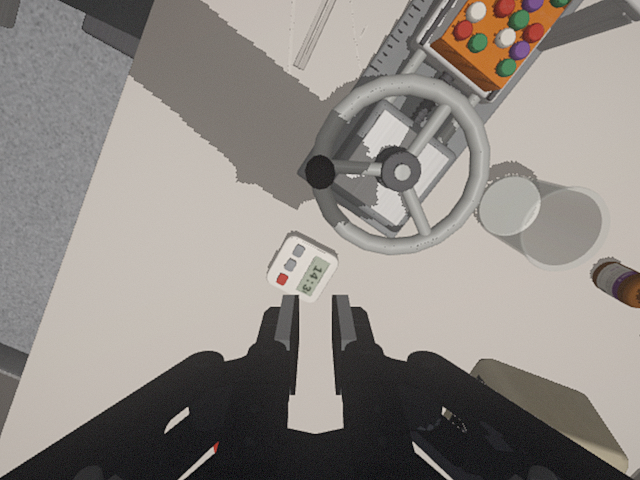

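The wrist view shows the handle at px (320,171), straight ahead of the finger gap, with the timer (302,265) under the approach and well below the fingers. The masks put the handle at about (0.464, -0.123), 60 mm from the hub. Next I go down to z = 0.116 and work out the arc.

jog_arm:
  translation:
    - [0, 0, -35]
    - [0, 0, -70]
    - [0, 0, -100]
    - [0, 0, -116]
    - [0, 0, -116]
    - [0, 0, -116]
  turn: [0, 0, 0, 0, 0, 0]

```text
clock: 3.13
position: [0.4846, -0.1645, 0.1157]
ee_rot: [0.511, 0.86, 0.0, -0.0]
ft_force: [0.4, -0.8, 1.1]
grip_width: 0.166
```

```bash
cat >> h.py <<'E'
import json
C=np.array([517.5,-96.5])
def arc(th,flip=0,d=18,z=116,lag=None):
    o=st();p=o["position"]*1000;q=o["ee_rot"];y=np.degrees(2*np.arctan2(q[1],q[0]))
    T=[];W=[]
    d=np.broadcast_to(d,len(th))
    for t,dd in zip(th,d):
        a=np.radians(t);e=np.array([np.cos(a),np.sin(a)]);u=np.array([e[1],-e[0]])
        x=C+60*e-dd*u-p[:2];w=(t-90+flip-y+180)%360-180
        T.append([int(round(x[0])),int(round(x[1])),int(round(z-p[2]))]);W.append(int(round(w)))
    print(json.dumps(T));print(json.dumps(W))
E
python3 - <<'E'
from h import *
arc([206]*4+[202,198,194,190,186,182,178,174],d=[38,30,24,20]+[18]*8)
E
```

```text
t 3.13 pos [ 484.6 -164.5  115.7] yaw 118.5 j [ 0.75  0.23 -0.56  1.87  0.14  1.08  0.63] F [ 0.4 -0.8  1.1] g 14.2
[[-4, 8, 0], [-8, 15, 0], [-11, 20, 0], [-12, 24, 0], [-16, 29, 0], [-19, 32, 0], [-21, 36, 0], [-23, 40, 0], [-25, 44, 0], [-26, 48, 0], [-28, 52, 0], [-29, 56, 0]]
[-3, -3, -3, -3, -7, -11, -15, -19, -23, -27, -31, -35]
```

jog_arm:
  translation:
    - [-4, 8, 0]
    - [-8, 15, 0]
    - [-11, 20, 0]
    - [-12, 24, 0]
    - [-16, 29, 0]
    - [-19, 32, 0]
    - [-21, 36, 0]
    - [-23, 40, 0]
    - [-25, 44, 0]
    - [-26, 48, 0]
    - [-28, 52, 0]
    - [-29, 56, 0]
  turn: [-3, -3, -3, -3, -7, -11, -15, -19, -23, -27, -31, -35]

```text
clock: 4.13
position: [0.4565, -0.1092, 0.1167]
ee_rot: [0.747, 0.665, 0.001, 0.002]
ft_force: [2.3, -4.5, -0.8]
grip_width: 0.163
```

Run:
```python
from h import *
arc(list(range(170,116,-5))+[115])
c=manip.camera("wrist"); cv2.imwrite("pics/wrist2.png",c["frame"][:,:,::-1])
for a in manip.outline_of(c,"handle")[:1]:
    m=np.argwhere(a["mask"]).mean(0)[::-1]; print(" mask",a["extent"],m.round(1),ray(c,m,.13))
```

```text
t 4.13 pos [ 456.5 -109.2  116.7] yaw 83.4 j [ 0.66  0.13 -0.55  1.98  0.08  1.05 -0.04] F [ 2.3 -4.5 -0.8] g 14.0
[[-1, 5, -1], [-2, 11, -1], [-2, 16, -1], [-1, 22, -1], [0, 27, -1], [2, 32, -1], [3, 38, -1], [6, 42, -1], [9, 47, -1], [12, 52, -1], [15, 56, -1], [19, 60, -1]]
[-3, -8, -13, -18, -23, -28, -33, -38, -43, -48, -53, -58]
 mask [289.8, 249.2, 341.9, 338.9] [316.3 295.2] [ 0.4594 -0.0949  0.13  ]
```

View pics/wrist2.png

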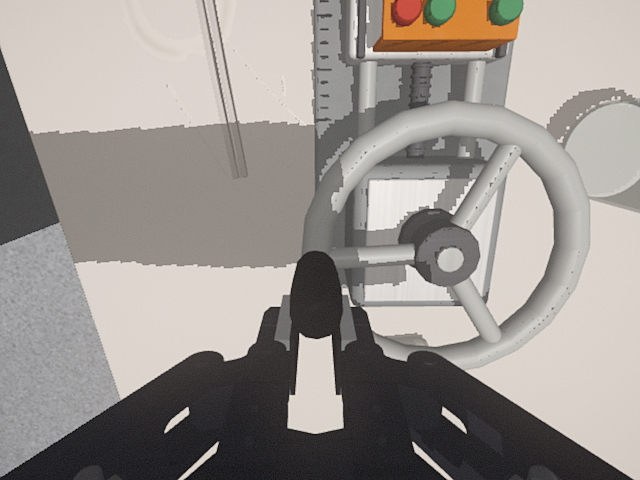

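The handle (px 316,295) is resting between the two finger edges and the wheel is turning, with about 5 N on the tool. I'll carry on round.

jog_arm:
  translation:
    - [-1, 5, -1]
    - [-2, 11, -1]
    - [-2, 16, -1]
    - [-1, 22, -1]
    - [0, 27, -1]
    - [2, 32, -1]
    - [3, 38, -1]
    - [6, 42, -1]
    - [9, 47, -1]
    - [12, 52, -1]
    - [15, 56, -1]
    - [19, 60, -1]
  turn: [-3, -8, -13, -18, -23, -28, -33, -38, -43, -48, -53, -58]

```text
clock: 5.23
position: [0.4752, -0.0494, 0.116]
ee_rot: [0.975, 0.22, -0.0, 0.002]
ft_force: [-1.7, -3.9, 2.2]
grip_width: 0.166
```

Run:
```python
from h import *
arc(list(range(110,64,-5))+[65,65])
```

```text
t 5.23 pos [475.2 -49.4 116. ] yaw 25.4 j [ 0.51  0.15 -0.53  1.95  0.09  1.06 -1.19] F [-1.7 -3.9  2.2] g 14.2
[[5, 3, 0], [9, 6, 0], [14, 9, 0], [19, 11, 0], [24, 13, 0], [30, 14, 0], [35, 15, 0], [40, 16, 0], [46, 15, 0], [51, 15, 0], [51, 15, 0], [51, 15, 0]]
[-5, -10, -15, -20, -25, -30, -35, -40, -45, -50, -50, -50]
```

jog_arm:
  translation:
    - [5, 3, 0]
    - [9, 6, 0]
    - [14, 9, 0]
    - [19, 11, 0]
    - [24, 13, 0]
    - [30, 14, 0]
    - [35, 15, 0]
    - [40, 16, 0]
    - [46, 15, 0]
    - [51, 15, 0]
    - [51, 15, 0]
    - [51, 15, 0]
  turn: [-5, -10, -15, -20, -25, -30, -35, -40, -45, -50, -50, -50]

```text
clock: 6.23
position: [0.5265, -0.0333, 0.1162]
ee_rot: [0.978, -0.21, -0.001, 0.001]
ft_force: [1.7, 5.2, -0.1]
grip_width: 0.164
```

Run:
```python
from h import *
st()
c=manip.camera("wrist"); cv2.imwrite("pics/wrist3.png",c["frame"][:,:,::-1])
for a in manip.outline_of(c,"handle")[:1]:
    m=np.argwhere(a["mask"]).mean(0)[::-1]; print(" mask",a["extent"],m.round(1),ray(c,m,.13))
```

```text
t 6.23 pos [526.5 -33.3 116.2] yaw -24.2 j [ 0.37  0.25 -0.45  1.84  0.12  1.08 -2.11] F [ 1.7  5.2 -0.1] g 14.0
 mask [287.3, 250.6, 341.1, 339.4] [315.  296.1] [ 0.541  -0.0399  0.13  ]
```

View pics/wrist3.png

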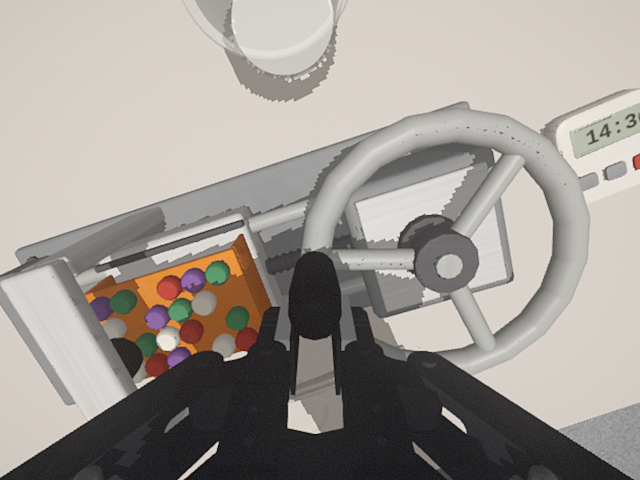

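The wheel is 140° round and the handle (px 315,296) is still seated. Now I back off, lift, and turn the tool half a turn back so the other finger edges push for the rest.

jog_arm:
  translation:
    - [-9, 4, 0]
    - [-18, 8, 0]
    - [-18, 8, 30]
    - [-18, 8, 65]
    - [-18, 8, 74]
    - [-18, 8, 74]
    - [-18, 8, 74]
    - [-18, 8, 74]
    - [-18, 8, 74]
    - [-18, 8, 74]
    - [-18, 8, 74]
    - [-18, 8, 74]
  turn: [0, 0, 0, 0, 7, 14, 21, 28, 35, 42, 49, 56]

```text
clock: 7.33
position: [0.5074, -0.0257, 0.1902]
ee_rot: [0.961, 0.278, -0.001, 0.002]
ft_force: [0.3, 0.7, 0.4]
grip_width: 0.164
```

jog_arm:
  translation:
    - [0, 0, 0]
    - [0, 0, 0]
    - [0, 0, 0]
    - [0, 0, 0]
    - [0, 0, 0]
    - [0, 0, 0]
    - [0, 0, 0]
    - [0, 0, 0]
    - [0, 0, 0]
    - [0, 0, 0]
    - [0, 0, 0]
    - [0, 0, 0]
  turn: [7, 14, 21, 28, 35, 42, 49, 56, 63, 70, 77, 84]

```text
clock: 8.33
position: [0.5064, -0.026, 0.1901]
ee_rot: [0.525, 0.851, -0.0, 0.002]
ft_force: [0.4, -0.6, -1.0]
grip_width: 0.163
```

Run:
```python
from h import *
arc([65]*12,flip=180,d=38,z=116)
```

```text
t 8.33 pos [506.4 -26.  190.1] yaw 116.7 j [ 0.56  0.15 -0.65  1.8   0.1   1.22  0.35] F [ 0.4 -0.6 -1. ] g 13.9
[[2, 0, -74], [2, 0, -74], [2, 0, -74], [2, 0, -74], [2, 0, -74], [2, 0, -74], [2, 0, -74], [2, 0, -74], [2, 0, -74], [2, 0, -74], [2, 0, -74], [2, 0, -74]]
[38, 38, 38, 38, 38, 38, 38, 38, 38, 38, 38, 38]
```

jog_arm:
  translation:
    - [2, 0, 0]
    - [2, 0, 0]
    - [2, 0, 0]
    - [2, 0, 0]
    - [2, 0, 0]
    - [2, 0, -5]
    - [2, 0, -35]
    - [2, 0, -65]
    - [2, 0, -74]
    - [2, 0, -74]
    - [2, 0, -74]
  turn: [7, 14, 21, 28, 35, 38, 38, 38, 38, 38, 38]

```text
clock: 9.25
position: [0.5082, -0.026, 0.1168]
ee_rot: [0.219, 0.976, 0.0, 0.002]
ft_force: [0.5, -0.2, 0.5]
grip_width: 0.164
```

Run:
```python
from h import *
arc([65]*3+list(range(60,18,-5)),flip=180,d=[30,23,19]+[18]*9)
```

```text
t 9.25 pos [508.2 -26.  116.8] yaw 154.7 j [ 0.59  0.25 -0.69  1.88  0.18  1.08  0.95] F [ 0.5 -0.2  0.5] g 14.0
[[8, -3, -1], [14, -6, -1], [17, -8, -1], [24, -10, -1], [29, -11, -1], [34, -13, -1], [39, -15, -1], [44, -18, -1], [48, -21, -1], [52, -25, -1], [56, -29, -1], [60, -33, -1]]
[0, 0, 0, -5, -10, -15, -20, -25, -30, -35, -40, -45]
```

jog_arm:
  translation:
    - [8, -3, -1]
    - [14, -6, -1]
    - [17, -8, -1]
    - [24, -10, -1]
    - [29, -11, -1]
    - [34, -13, -1]
    - [39, -15, -1]
    - [44, -18, -1]
    - [48, -21, -1]
    - [52, -25, -1]
    - [56, -29, -1]
    - [60, -33, -1]
  turn: [0, 0, 0, -5, -10, -15, -20, -25, -30, -35, -40, -45]

```text
clock: 10.25
position: [0.5689, -0.0583, 0.1163]
ee_rot: [0.577, 0.817, 0.0, 0.001]
ft_force: [-1.4, 3.0, -0.3]
grip_width: 0.169
```

Run:
```python
from h import *
arc(list(range(15,-41,-5)),flip=180)
```

```text
t 10.25 pos [568.9 -58.3 116.3] yaw 109.5 j [ 0.46  0.36 -0.53  1.72  0.2   1.11  0.21] F [-1.4  3.  -0.3] g 14.4
[[2, -5, 0], [5, -10, 0], [7, -15, 0], [9, -20, 0], [10, -26, 0], [11, -31, 0], [11, -36, 0], [11, -42, 0], [11, -47, 0], [10, -53, 0], [8, -58, 0], [6, -63, 0]]
[-5, -10, -15, -20, -25, -30, -35, -40, -45, -50, -55, -60]
```

jog_arm:
  translation:
    - [2, -5, 0]
    - [5, -10, 0]
    - [7, -15, 0]
    - [9, -20, 0]
    - [10, -26, 0]
    - [11, -31, 0]
    - [11, -36, 0]
    - [11, -42, 0]
    - [11, -47, 0]
    - [10, -53, 0]
    - [8, -58, 0]
    - [6, -63, 0]
  turn: [-5, -10, -15, -20, -25, -30, -35, -40, -45, -50, -55, -60]

```text
clock: 11.25
position: [0.5759, -0.1206, 0.1168]
ee_rot: [0.909, 0.418, 0.0, 0.001]
ft_force: [2.1, 3.8, -1.7]
grip_width: 0.165
```

Run:
```python
from h import *
arc(list(range(-45,-101,-5)),flip=180)
```

```text
t 11.25 pos [ 575.9 -120.6  116.8] yaw 49.4 j [ 0.4   0.36 -0.33  1.69  0.13  1.11 -0.68] F [ 2.1  3.8 -1.7] g 14.1
[[-3, -6, -1], [-6, -10, -1], [-9, -15, -1], [-13, -19, -1], [-17, -23, -1], [-21, -26, -1], [-26, -29, -1], [-30, -32, -1], [-35, -34, -1], [-40, -36, -1], [-46, -37, -1], [-51, -38, -1]]
[-4, -9, -14, -19, -24, -29, -34, -39, -44, -49, -54, -59]
```

jog_arm:
  translation:
    - [-3, -6, -1]
    - [-6, -10, -1]
    - [-9, -15, -1]
    - [-13, -19, -1]
    - [-17, -23, -1]
    - [-21, -26, -1]
    - [-26, -29, -1]
    - [-30, -32, -1]
    - [-35, -34, -1]
    - [-40, -36, -1]
    - [-46, -37, -1]
    - [-51, -38, -1]
  turn: [-4, -9, -14, -19, -24, -29, -34, -39, -44, -49, -54, -59]

```text
clock: 12.25
position: [0.5264, -0.1577, 0.1166]
ee_rot: [0.996, -0.086, 0.001, 0.001]
ft_force: [4.4, 5.1, -1.7]
grip_width: 0.164
```

Run:
```python
from h import *
arc(list(range(-105,-136,-5))+[-139,-142,-142],flip=180)
c=manip.camera("wrist"); cv2.imwrite("pics/wrist4.png",c["frame"][:,:,::-1])
for a in manip.outline_of(c,"handle")[:1]:
    m=np.argwhere(a["mask"]).mean(0)[::-1]; print(" mask",a["extent"],m.round(1),ray(c,m,.13))
```

```text
t 12.25 pos [ 526.4 -157.7  116.6] yaw -9.8 j [ 0.36  0.27 -0.17  1.8   0.05  1.08 -1.58] F [ 4.4  5.1 -1.7] g 14.0
[[-7, -1, -1], [-12, -1, -1], [-18, -1, -1], [-23, 0, -1], [-29, 2, -1], [-34, 4, -1], [-39, 6, -1], [-42, 8, -1], [-45, 10, -1], [-45, 10, -1]]
[-5, -10, -15, -20, -25, -30, -35, -39, -42, -42]
 mask [291.7, 314.6, 337.5, 424.1] [315.3 373.1] [ 0.5067 -0.1547  0.13  ]
```

jog_arm:
  translation:
    - [-7, -1, -1]
    - [-12, -1, -1]
    - [-18, -1, -1]
    - [-23, 0, -1]
    - [-29, 2, -1]
    - [-34, 4, -1]
    - [-39, 6, -1]
    - [-42, 8, -1]
    - [-45, 10, -1]
    - [-45, 10, -1]
  turn: [-5, -10, -15, -20, -25, -30, -35, -39, -42, -42]

```text
clock: 13.18
position: [0.4826, -0.147, 0.1167]
ee_rot: [0.899, -0.437, 0.002, 0.0]
ft_force: [4.5, 0.8, -0.4]
grip_width: 0.164
```

Run:
```python
from h import *
arc([-146,-150,-153,-153,-153],flip=175)
for n in ("top","side"):
    c=manip.camera(n); cv2.imwrite(f"pics/{n}5.png",c["frame"][:,:,::-1])
    for a in manip.outline_of(c,"handle")[:1]:
        m=np.argwhere(a["mask"]).mean(0)[::-1]; print(n," mask",a["extent"],m.round(1),ray(c,m,.127))
```

```text
t 13.18 pos [ 482.6 -147.   116.7] yaw -51.8 j [ 0.3   0.17 -0.1   1.91  0.02  1.06 -2.29] F [ 4.5  0.8 -0.4] g 14.0
[[-5, 2, -1], [-8, 5, -1], [-10, 7, -1], [-10, 7, -1], [-10, 7, -1]]
[-9, -13, -16, -16, -16]
```

jog_arm:
  translation:
    - [-3, 1, -1]
    - [-5, 2, -1]
    - [-7, 4, -1]
    - [-8, 5, -1]
    - [-10, 7, -1]
    - [-10, 7, -1]
    - [-10, 7, -1]
  turn: [-3, -6, -8, -9, -9, -9, -9]

```text
clock: 13.97
position: [0.4739, -0.1409, 0.1166]
ee_rot: [0.863, -0.505, 0.003, 0.0]
ft_force: [3.9, 0.9, -0.1]
grip_width: 0.167
```

jog_arm:
  translation:
    - [5, -9, 0]
    - [10, -18, 0]
    - [12, -22, 30]
    - [12, -22, 70]
    - [12, -50, 110]
    - [12, -90, 115]
    - [12, -130, 115]
    - [12, -130, 115]
    - [12, -130, 115]
  turn: [0, 0, 0, 0, 0, 0, 0, 0, 0]

```text
clock: 14.72
position: [0.4845, -0.2753, 0.2311]
ee_rot: [0.862, -0.507, 0.003, 0.001]
ft_force: [0.3, 1.4, -0.5]
grip_width: 0.167
```

Run:
```python
from h import *
st()
P={}
for n in ("top","side"):
    c=manip.camera(n); f=c["frame"][:,:,::-1].copy(); cv2.imwrite(f"pics/{n}6.png",f)
    for a in manip.outline_of(c,"handle")[:1]:
        m=np.argwhere(a["mask"]).mean(0)[::-1]; print(n," mask",a["extent"],m.round(1),ray(c,m,.127))
    for k in ("timer","beaker","forceps"):
        print(k,[(np.round(a["at"],1),ray(c,a["at"],0)) for a in manip.pinpoint(c,k)[:1]])
    b=cv2.imread(f"pics/{n}1.png")
    x,y=(290,220) if n=="top" else (220,190)
    P[n]=cv2.resize(np.hstack([b[y:y+110,x:x+130],f[y:y+110,x:x+130]]),None,fx=3,fy=3,interpolation=cv2.INTER_CUBIC)
cv2.imwrite("pics/cmp6.png",cv2.resize(np.vstack([P["top"],P["side"]]),(700,590)))
```

```text
t 14.72 pos [ 484.5 -275.3  231.1] yaw -61.0 j [ 0.41  0.18  0.02  1.65 -0.    1.31 -2.2 ] F [ 0.3  1.4 -0.5] g 14.2
top  mask [360.1, 302.0, 371.1, 311.6] [365.2 305. ] [ 0.4651 -0.126   0.127 ]
timer []
beaker [(array([327.6, 194.6]), array([ 0.6585, -0.0703,  0.    ]))]
forceps [(array([288.5, 337. ]), array([0.4063, 0.0015, 0.    ]))]
side  mask [262.0, 221.6, 272.9, 245.5] [267.  233.4] [ 0.4623 -0.1274  0.127 ]
timer [(array([287.2, 327.1]), array([ 0.4976, -0.239 ,  0.    ]))]
beaker [(array([366.8, 263.5]), array([ 0.6543, -0.0763,  0.    ]))]
forceps [(array([253.4, 238.6]), array([0.409 , 0.0052, 0.    ]))]
```

View pics/cmp6.png

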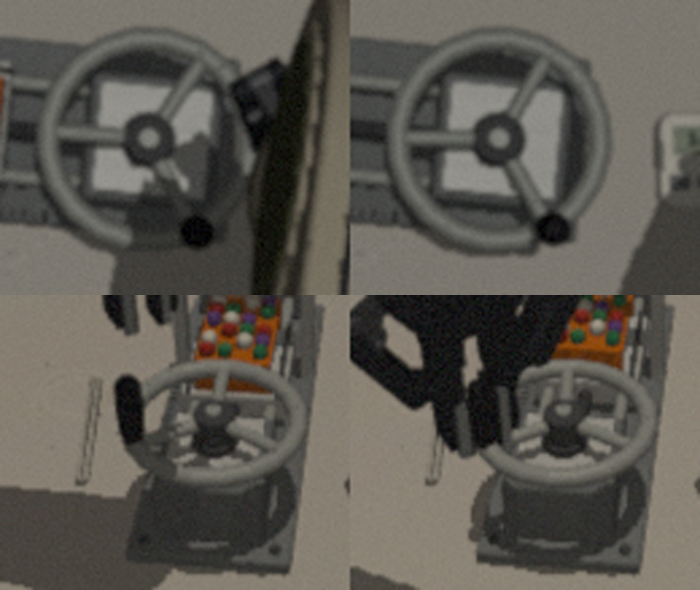

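In the top view the handle is at crop (202,228), against (198,231) at the start, so it is about 3–4 mm short. The rack has moved on one step, and the arm is clear of everything. That is well inside the 15 mm limit, so I'm handing in.

```bash
python3 -c "
from h import *
print(manip.hand_in()); st()"
```

```text
the job is handed in; nothing more can be done
None
the job is handed in; nothing more can be done
```

I pushed the hand wheel one full turn clockwise by its handle and handed the job in at about 15 s; the hand-in gives no verdict. The slightly open fingers pushed from behind without gripping. I did it in two pushes, one of about 140° and one of about 220°, turning the tool half a turn back in between.

**Handle:** in the last top view it stands about 3–4 mm short of its starting place, against the 15 mm limit. In the side view the arm partly hid it, but that rough reading (about 4 mm off) agrees.

**Forces:** the tool force readings at the end of each move stayed below about 7 N. I did not read the force during the moves.

**Beaker and forceps:** both views found them within 6 mm of where they were, which is within the scatter of the detections.

**Timer:** the last top view did not find it because the arm's shadow partly covered it. The side view put it within about 6 mm.

**Arm:** it was clear of everything at hand-in, with the TCP about 0.23 m above the bench.

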